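Raise the lane barrier and push the power pack through

TASK

Push the barrier arm up past its balance point, so that it swings over and stays raised by itself. Then push the power pack along the lane, under the raised barrier, until it rests against the end stop. Use only gentle pushes: pinch or lift nothing, keep the pack flat on the lane and leave the tin, the screwdriver and the tape roll where they are.

Things in the scene. Friction and masses are not known exactly. Their poses are not given: they have to be found in the camera images.
- fixture: Fixed transfer lane. Origin on the bench under the lane's centre, where the barrier crosses; x along the lane to the end stop, y across it to the barrier's post, z up. Plate 6 mm thick, 390 x 110 mm. Two grey rails along x from -180 to 190 mm, inner faces at y = +-39 mm, 10 mm wide, tops 26 mm above the bench; lane open at the -x end. Post: two cheeks 86 mm high at y = 118 to 162 mm, |x| < 22 mm.
- pivot (a point): Fixed point on the barrier's pivot axis, at (0, 140, 68) mm of the fixture; the axis runs along the fixture's x. Level, the barrier points from here along the fixture's -y: an aluminium boom 16 mm wide, 14 mm high, with a grey plate hanging from it over the lane (bottom 23 mm above the bench) and a cross-bar at the tip. A dark steel counterweight disc, 52 mm across, stands 66 mm above the pivot.
- barrier (a joint): Angle of the barrier arm, rad: 0 = level across the lane (lower stop), grows as it swings up; 1.75 = raised, leaning slightly away from the lane (upper stop). A high counterweight lets it fall back to 0 below about 0.65 and on to 1.75 by itself above about 0.75, damped; no latch. Lifting at the cross-bar takes about 1 N.
- bar (a point): Centre of the round rubber cross-bar at the arm's tip, 255 mm from the pivot axis; 14 mm thick, 90 mm long, parallel to the fixture's x. At angle 0 it lies 115 mm out from the lane's centre, on the side away from the post, 68 mm above the bench, with free space below; push it up from below with slanted fingers.
- pack: Loose black power pack, 106 mm long (its x, along the lane), 72 mm wide, 22 mm high, about 0.24 kg. Origin at the centre of its underside. Lies flat on the lane plate between the rails, before the barrier (at the fixture's -x side); slides on the plate.
- stop (a point): Middle of the foot of the end stop's face, 165 mm along the fixture's x; the stop is a rubber block 20 mm high across the lane. When the pack rests against it, the pack's origin is 53 mm short of this point.
- tin: Bystander: round solder tin, 56 mm across, 28 mm high, standing on the bench. Origin at the centre of its underside.
- driver: Bystander: screwdriver with a green handle, 193 mm long (its y), 25 mm thick, lying on the bench. Origin at the centre of its underside.
- tape: Bystander: roll of beige tape, 69 mm across, 24 mm high, lying flat on the bench. Origin at the centre of its underside.
There are look-alikes about, which are no part of the job. Of the things shaped like the pack, the black one is meant.

How it is judged (in metres and radians):
On the way, in this order (a step that is already met when the one before it is completed fails the run):
1. the barrier stands raised at its upper stop with nothing touching it (value of joint barrier above 1.6 rad and contact force between each of the fingers, the arm and barrier below 0.1 N), for 0.4 s.
2. the pack has been pushed along the lane to the end stop (x of pack in the frame of stop above -0.059 m), for 0.2 s.
At the end, for the whole second after the job is handed in: The barrier stands raised by itself (angle over 1.6 rad), and the pack lies still and flat on the lane between the rails, within 6 mm of the end stop (value of joint barrier above 1.6 rad and x of pack in the frame of stop between -0.059 and -0.045 m and y of pack in the frame of stop between -0.01 and 0.01 m and z of pack in the frame of stop below 0.004 m and angle between pack's own z axis and vertical below 0.1 rad and linear speed of pack below 0.01 m/s); the robot touches nothing.
It fails at once if the pack is lifted off the lane or tipped (z of pack in the frame of fixture above 0.018 m or angle between pack's own z axis and vertical above 0.25 rad).
It fails at once if the pack is shoved or squeezed hard (over 45 N) (contact force between the fingers and pack above 45 N).
It fails at once if the barrier is pinched or forced (over 30 N) (contact force between the fingers and barrier above 30 N).
It fails at once if the tin, the screwdriver or the tape roll is moved (over 20 mm) (distance of any of tin, driver, tape from where it was at the start of the episode above 0.02 m).
It also fails if it takes over 58 s, if anything falls off the work surface, if the arm or the gripper's body presses on something with over 40 N, if the wrist force passes 120 N, or if a joint passes its speed limit or range.

ROBOT

A 6-joint arm with a two-finger parallel gripper is mounted at the origin on a cart in front of the work surface, level with it; the furniture and walls round the work are solid. World frame = base frame: x ahead of the robot, y to its left, z up, the work surface at z = 0. Lengths are in mm, angles in degrees, forces in N, time in s.
With the tool pointing down it reaches from about 300 to 875 mm from the base axis. Payload 4.2 kg.
Tool frame: the origin (TCP) lies midway between the tips of the shut fingers; the grasp point (between the pads) lies ctrl.grip_point_offset behind it (ctrl.grip_point_offset is the distance from the TCP to the grasp point, in mm); y points along the fingers, z is the direction in which the jaws open and shut, and the axes are right-handed (so a half turn about y gives the same grasp; the last joint's range is limited). The gripper opens to 85 mm and grips with 20 to 120 N. Pads are 22 mm wide; open, the fingers measure 114 mm over their backs; the gripper's body (76 mm by 85 mm) begins 54 mm behind the grasp point. The pads swing forward as they close: fully open they stand 13 mm farther back than shut.
Start: joints at [-1.146, 18.312, 89.639, -0, 72.044, -1.146], TCP at [575.014, 0, 231.338] pointing down, gripper open.
Joint ranges: [-177.97, 177.97], [-48.28, 115.42], [12.27, 149.76], [-77.06, 257.06], [2.81, 150.46], [-146.56, 146.56]. Speed limits (degrees/s): [147.25, 147.25, 180, 180, 180, 180].

INTERFACE

Orientations are given as [roll, pitch, yaw] about the fixed x, y, z axes, in that order (R = Rz(yaw) Ry(pitch) Rx(roll)).
In Python, from workcell import ctrl gives the robot as it stands. The module is installed in compiled form; this text tells all that it offers.
- The arm moves only by the tool servo_tool, never from a script. Its argument "deltas" is a list of rows, each a list of 3 entries, a list of its own where there are three numbers: the shift along the tool's x, y, z in mm, then the turn, a rotation vector about the tool's x, y, z in rad, then the gripper's target within -1 to 1 (shut at 1, half-way at 0, fully open at -1). In form: [[[tx, ty, tz], [wx, wy, wz], jaw], ...]. A call has 1 to 8 rows; each row shifts and turns the pose as measured when the row begins, along the tool's axes as they then stand; what a row does not reach is not made up. A row lasts 1/10 s, in which the tool goes at most 50 mm and 8.59 degrees, less where a joint would pass 70% of its speed; a pose out of reach is approached as far as the arm can. A call is refused whole if a number of a shift passes 50 or a number of a turn 0.15, either way. A call with a gripper value outside its range is refused whole. The fingers move at their own pace and stop on an object; "grip_force" is the grip in N (left out, the last holds). Time passes only in rows, so rows that do not move let the fingers close. It gives the time, the measured TCP pose, the force and the opening at its end, in the units of the state.
- ctrl.read_state(): the state, without advancing time (a new reading comes with each control period).
- ctrl.read_camera(name): name is "scene" or "side" or "wrist"; returns (picture, depth): 480x640x3 uint8, blue, green, red; 480x640 float32, mm along the optical axis (not along the pixel's ray), 0 where there is no reading.
- ctrl.camera_info(name): a dict with "mtx" (3x3 intrinsics, pixels), "k1" (the pictures are not rectified: a ray, as slopes to the right and down, at radius r is drawn at 1 + k1 r^2 times it, then the intrinsics apply), "cam_to_world" (4x4, takes a point from camera to world coordinates). Camera axes: x right, y down, z forward; pixel columns grow to the right and rows downward; lengths in mm; the calibration is good to about 2 mm. A picture is of the moment at which its call begins: read the wrist's pose just before it. camera_info takes no time and is no camera call; for the wrist camera it gives the pose at the moment of the call.
- ctrl.finish_job(): hands the job in, once; it reports no verdict.
Trained networks look in the newest picture that a camera, given by its name, has taken for a name from the list of things; names that differ only in an ending like _2 or _b are one class to them, and where a whole thing is asked for, a point or a joint stands for the part that bears it (a point fixed in the world has none). Each returns a list of dicts, best first, with "score" (0 to 1); they miss things now and then, are a little off and sometimes report something else, mostly with a low value. They report only what shows in the picture. A call takes as long as a camera call. They do not tell look-alikes from the thing itself.
- ctrl.search_frame(camera, query): "extent" ([left, top, right, bottom] in pixels, round what is visible of it).
- ctrl.tip_of(camera, query): "uv" ([column, row] in pixels: a listed point, or the origin of a listed thing).
The state is a dict: "clock": time; "joint_positions": joint angles; "qd": joint speeds; "tau": joint torques, N m; "ee_pos": TCP position; "ee_rot": TCP orientation; "force": force on the tool from outside, world axes, zero at the start; "wrist_torque": the same for the moment, N m; "grip_width": finger opening in mm.
Only numpy, scipy, OpenCV 4.12 (cv2) and the standard library are available. Lean on these libraries where they do the work, as an engineer would, in place of code of your own. Each camera call takes 0.05 s, during which the arm holds its last target.

## Working session

There is one attempt and no reset: what is moved stays moved. The work goes in short steps, Python scripts to look and compute and a tool call to move; the robot and the scene stay as the last step left them, time stands still between calls to the robot, and variables do not carry over. Pictures are saved under pics/ and viewed, and the job is handed in when it is done.

Besides the shell and the picture viewer there is one more tool, called after "Call:" by a JSON object that holds its "method" and its "body", one argument or row to a line. servo_tool: Moves the arm, as the interface text tells. Its arguments: {"type":"object","properties":{"deltas":{"type":"array"},"grip_force":{"type":"number"}},"required":["deltas"]}

```bash
mkdir -p pics; cat > h.py <<'E'
import numpy as np, cv2
from workcell import ctrl
def snap(n,tag):
    p,d=ctrl.read_camera(n); cv2.imwrite(f'pics/{tag}.png',p); np.save(f'pics/{tag}.npy',d); return p,d
def ray(info,uv):
    K=info['mtx'];K=np.array(K);k=info['k1']
    p=cv2.undistortPoints(np.array([[uv]],float),K,np.array([k,0,0,0,0.]))[0,0]
    return np.array([p[0],p[1],1.])
def w(info,uv,z=None,depth=None):
    T=np.array(info['cam_to_world']);r=ray(info,uv)
    if depth is not None: return (T@np.r_[r*depth,1])[:3]
    d=T[:3,:3]@r;o=T[:3,3];return o+d*(z-o[2])/d[2]
def proj(info,P):
    T=np.linalg.inv(np.array(info['cam_to_world']));P=np.atleast_2d(P);c=P@T[:3,:3].T+T[:3,3]
    q,_=cv2.projectPoints(c.astype(float),np.zeros(3),np.zeros(3),np.array(info['mtx'],float),np.array([info['k1'],0,0,0,0.]));return q[:,0]
E
python3 - <<'E'
from h import *
print(ctrl.read_state())
for n in('scene','side','wrist'):
    i=ctrl.camera_info(n);print(n,np.round(i['cam_to_world'],3).tolist(),i['mtx'],i['k1'])
    p,d=snap(n,n+'0')
    for q in ('pivot','bar','pack','stop','fixture','tin','driver','tape'):
        print(n,q,[(np.round(r['uv']).tolist(),round(r['score'],2)) for r in ctrl.tip_of(n,q)][:3])
E
```

```text
{'clock': 0.0, 'joint_positions': array([-1.14646626e+00,  1.83540212e+01,  8.97081064e+01,  3.21496489e-04,
        7.20435473e+01, -1.14691597e+00]), 'qd': array([-0.03416782, -0.02793381, -0.07901592,  0.09969238,  0.02888877,
       -0.03227903]), 'tau': array([ 7.05825660e-04, -4.15526962e+01, -2.34157133e+01, -1.88356019e-06,
        8.09230405e-03,  1.54784908e-05]), 'ee_pos': array([5.74515884e+02, 6.62810319e-03, 2.30446876e+02]), 'ee_rot': array([-9.01056476e+01,  2.42079291e-03, -8.99996519e+01]), 'force': array([0.32642841, 0.50359308, 0.49188229]), 'wrist_torque': array([-0.05036184,  0.00784804, -0.04439943]), 'grip_width': 85.09784013880221}
scene [[0.773, -0.362, 0.52, 14.112], [-0.634, -0.464, 0.619, -699.117], [0.017, -0.809, -0.588, 717.297], [0.0, 0.0, 0.0, 1.0]] [[446.90624652   0.         322.12821759]
 [  0.         446.90624652 235.87887713]
 [  0.           0.           1.        ]] 0.027425025135997778
scene pivot [([304.0, 209.0], 0.91)]
scene bar [([363.0, 261.0], 0.64)]
scene pack [([304.0, 269.0], 0.9), ([208.0, 266.0], 0.88), ([336.0, 325.0], 0.83)]
sce
[... 717 characters left out ...]
([338.0, 296.0], 0.61)]
side driver [([236.0, 300.0], 0.58)]
side tape [([257.0, 239.0], 0.59)]
wrist [[1.0, -0.0, 0.001, 575.01], [0.0, -0.95, -0.312, 78.796], [0.001, 0.312, -0.95, 374.558], [0.0, 0.0, 0.0, 1.0]] [[413.07221431   0.         319.41327187]
 [  0.         413.07221431 242.70698552]
 [  0.           0.           1.        ]] -0.027837517080548282
wrist pivot [([385.0, 67.0], 0.95)]
wrist bar [([351.0, 376.0], 0.84)]
wrist pack [([45.0, 56.0], 0.86), ([222.0, 388.0], 0.6), ([267.0, 228.0], 0.57)]
wrist stop [([527.0, 244.0], 0.85)]
wrist fixture [([356.0, 235.0], 0.95)]
wrist tin [([238.0, 96.0], 0.64), ([265.0, 228.0], 0.59)]
wrist driver []
wrist tape [([446.0, 355.0], 0.67)]
```

View pics/scene0.png

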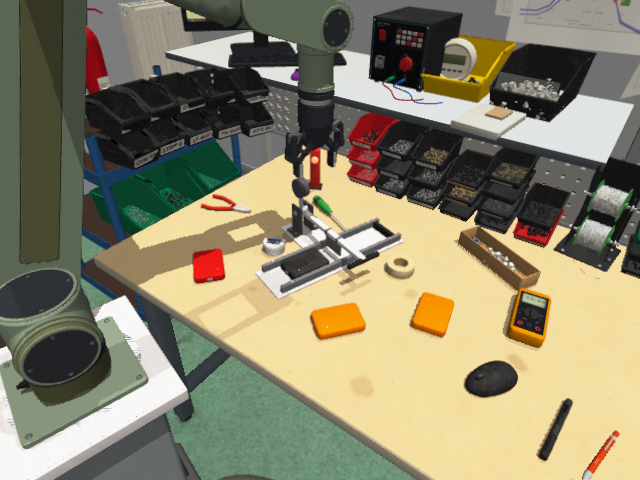

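View pics/side0.png

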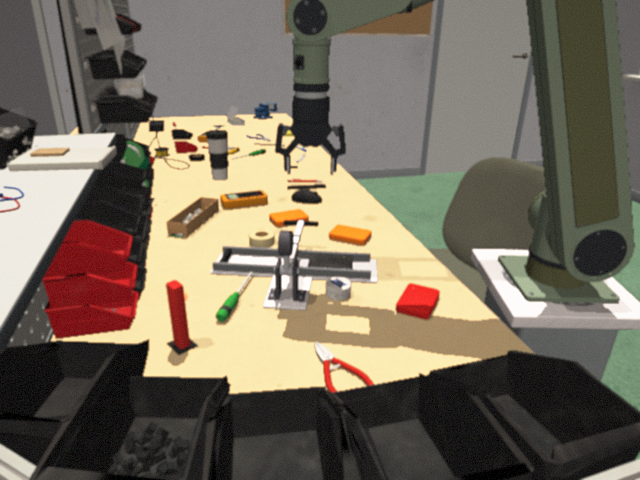

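View pics/wrist0.png

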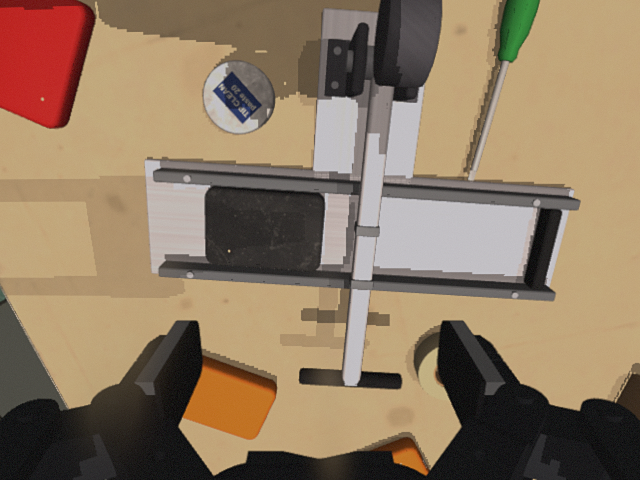

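```bash
python3 - <<'E'
from h import *
i=ctrl.camera_info('wrist');s=ctrl.camera_info('scene');e=ctrl.camera_info('side')
def tri(obs):
    A=np.zeros((3,3));b=np.zeros(3)
    for inf,uv in obs:
        T=np.array(inf['cam_to_world']);d=T[:3,:3]@ray(inf,uv);d/=np.linalg.norm(d);M=np.eye(3)-np.outer(d,d);A+=M;b+=M@T[:3,3]
    return np.linalg.solve(A,b)
print('pivot',tri([(i,[385,67]),(s,[304,209]),(e,[288,271])]))
print('bar',tri([(i,[351,376]),(s,[363,261]),(e,[303,222])]))
print('stop',tri([(i,[527,244]),(s,[383,233]),(e,[229,261])]))
print('fix',tri([(i,[356,235]),(s,[337,256]),(e,[293,266])]))
print('stop6',w(i,[527,244],6),w(s,[383,233],6),w(e,[229,261],6))
print('packs w',[w(i,p,6).round() for p in([45,56],[222,388],[267,228])])
print('packs s',[w(s,p,6).round() for p in([304,269],[208,266],[336,325])])
E
```

```text
pivot [620.51724064 106.26447481  68.07063837]
bar [ 599.87633666 -147.7326113    68.08269734]
stop [774.09514323 -45.02319048   7.61957153]
fix [614.91208148 -37.29875157   1.88873119]
stop6 [771.98457912 -43.35448699   6.        ] [783.7609348  -42.52723867   6.        ] [771.72470103 -45.06003232   6.        ]
packs w [array([347., 121.,   6.]), array([ 471., -205.,    6.]), array([527., -28.,   6.])]
packs s [array([521., -30.,   6.]), array([343., 125.,   6.]), array([ 463., -217.,    6.])]
```

The wrist view shows the lane nearly parallel to world x, with the boom from the pivot (385,67) to the cross-bar (350,378). The black pack is in the lane at (265,228) and the tape is at about (435,365). The red and orange packs are look-alikes. The fixture yaw comes out at about -4.6°. I'll shift to -y, shut the fingers, then yaw and tilt the tool.

Call:
{"method": "servo_tool", "body": {
  "deltas": [
    [[40,0,5],[0,0.08,0],1],
    [[40,0,5],[0,0,0],1],
    [[40,0,5],[0,0,0.14],1],
    [[40,0,5],[0,0,0.14],1],
    [[40,0,0],[0,0,0.14],1],
    [[0,0,0],[0,0,0.14],1],
    [[0,0,0],[0,0,0.14],1],
    [[0,0,0],[0,0,0.14],1]
  ]
}}

```text
clock: 2.15
ee_pos: [587.1, -203.8, 218.8]
ee_rot: [-88.2, 49.7, -92.9]
force: [0.5, 1.8, -0.7]
grip_width: 0.1
```

```bash
cat >> h.py <<'E'
from scipy.spatial.transform import Rotation as Rn
YAW=-4.64; O=np.array([609.2,-33.3,0])
F=Rn.from_euler('z',YAW,degrees=True).as_matrix()
def pose():
    s=ctrl.read_state();R=Rn.from_euler('xyz',s['ee_rot'],degrees=True).as_matrix();return np.array(s['ee_pos']),R,s
def fx(p): return F.T@(np.array(p)-O)
def rep(tgt=None,a=None,b=0):
    p,R,s=pose();print('t',round(s['clock'],2),'fix tcp',fx(p).round(1),'force',np.round(F.T@s['force'],1),'w',round(s['grip_width'],1),'j',np.round(s['joint_positions']))
    print('tool axes in fix\n',(F.T@R).round(3))
    if tgt is not None: print('shift tool',(R.T@F@(np.array(tgt)-fx(p))).round(1))
    if a is not None:
        a=np.radians(a);y=np.array([0,np.cos(a),-np.sin(a)]);z=np.array([1,0,0]);x=np.cross(y,z)
        print('turn',Rn.from_matrix(R.T@F@np.c_[x,y,z]).as_rotvec().round(3))
E
python3 - <<'E'
from h import *
rep([0,-168,79],40)
E
```

```text
t 2.15 fix tcp [  -8.3 -171.8  218.8] force [ 0.4  1.9 -0.7] w 0.1 j [-39.  36.  78.  40.  97. -42.]
tool axes in fix
 [[ 0.019  0.008  1.   ]
 [-0.647  0.762  0.006]
 [-0.762 -0.647  0.02 ]]
shift tool [104.3  93.4   5.5]
turn [-0.008  0.019  0.006]
```

Call:
{"method": "servo_tool", "body": {
  "deltas": [
    [[30,27,5],[0,0.02,0],1],
    [[30,27,2],[0,0,0],1],
    [[30,27,0],[0,0,0],1],
    [[14,12,0],[0,0,0],1],
    [[0,0,0],[0,0,0],1]
  ]
}}

```text
clock: 2.65
ee_pos: [595.4, -206.9, 70.4]
ee_rot: [-89.9, 49.8, -95.4]
force: [-0.7, -0.2, 0.5]
grip_width: -0.2
```

```bash
python3 - <<'E'
from h import *
rep([0,-107,28],40)
for n in('scene','side','wrist'): snap(n,n+'1')
i=ctrl.camera_info('wrist');print(np.round(proj(i,[O+F@np.array(v) for v in([0,-115,68],[45,-115,68],[-45,-115,68],[0,0,75],[165,0,6],[0,140,68])])))
p=cv2.imread('pics/scene1.png');q=cv2.imread('pics/side1.png');cv2.imwrite('pics/c1.png',np.hstack([cv2.resize(p[130:350,200:460],(400,338)),cv2.resize(q[130:350,160:420],(400,338))]))
E
```

```text
t 2.65 fix tcp [   0.2 -174.1   70.4] force [-0.7 -0.2  0.5] w -0.2 j [-39.  45.  84.  40.  85. -50.]
tool axes in fix
 [[-0.009  0.013  1.   ]
 [-0.645  0.764 -0.016]
 [-0.764 -0.645  0.002]]
shift tool [-10.9  78.6  -1.4]
turn [-0.013 -0.009  0.003]
[[313. 208.]
 [406. 207.]
 [219. 208.]
 [312.  50.]
 [528. 133.]
 [311. -45.]]
```

View pics/c1.png

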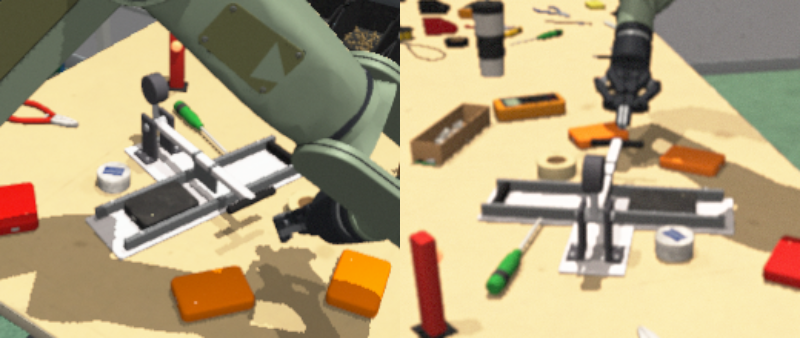

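View pics/wrist1.png

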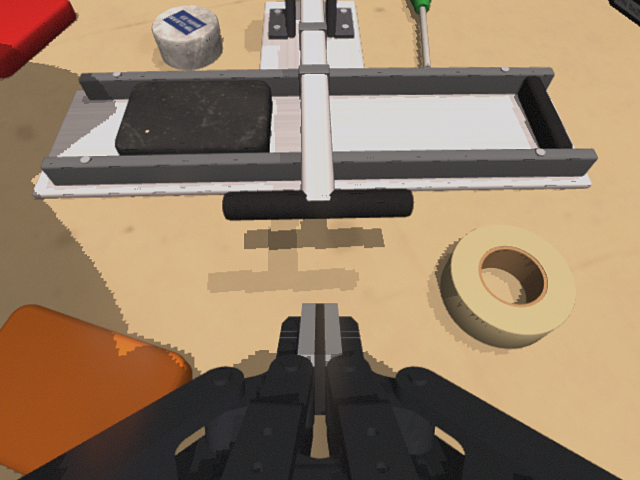

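The wrist view shows the bar at (317,205), against a projected (313,208), so the fixture frame is good. Next I slide the fingers under the bar along the tool axis.

Call:
{"method": "servo_tool", "body": {
  "deltas": [
    [[-2,20,0],[0,0,0],1],
    [[-2,20,0],[0,0,0],1],
    [[-2,20,0],[0,0,0],1],
    [[-2,17,0],[0,0,0],1],
    [[0,0,0],[0,0,0],1]
  ]
}}

```text
clock: 3.3
ee_pos: [609.7, -145.7, 41.0]
ee_rot: [-87.4, 49.1, -93.6]
force: [-0.2, -0.6, -0.5]
grip_width: 0.1
```

```bash
python3 - <<'E'
from h import *
rep([0,-107,38],40)
snap('wrist','wrist2')
# arc plan: bar(theta)
p,R,s=pose()
prev=None
for th in np.arange(0,1.01,.1):
    c=np.array([0,-255*np.cos(th)+255,255*np.sin(th)]); 
    if prev is not None: print(round(th,1),(R.T@F@(c-prev)).round(1))
    prev=c
E
```

```text
t 3.3 fix tcp [   9.6 -112.    41. ] force [-0.1 -0.6 -0.5] w 0.1 j [-34.  45.  90.  43.  78. -52.]
tool axes in fix
 [[ 0.012  0.032  0.999]
 [-0.655  0.755 -0.016]
 [-0.755 -0.655  0.03 ]]
shift tool [-1.1  5.4 -9.8]
turn [-0.032  0.012  0.016]
0.1 [-20.  -15.7   0.8]
0.2 [-21.5 -13.6   0.7]
0.3 [-22.8 -11.4   0.7]
0.4 [-23.8  -9.1   0.6]
0.5 [-24.6  -6.7   0.5]
0.6 [-25.1  -4.2   0.5]
0.7 [-25.4  -1.7   0.4]
0.8 [-25.5   0.9   0.3]
0.9 [-25.3   3.4   0.2]
1.0 [-24.8   5.9   0.1]
```

View pics/wrist2.png

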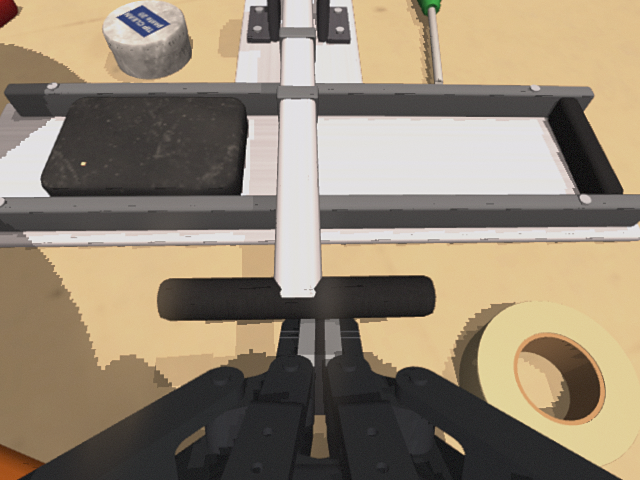

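The fingertips are hidden beneath the bar (row 298), centred on the boom. I'll start the gentle lift.

Call:
{"method": "servo_tool", "body": {
  "deltas": [
    [[-1,6,-5],[-0.03,0.01,0.01],1],
    [[-4,-1,-4],[0,0,0],1],
    [[-6,-4,0],[0,0,0],1],
    [[-8,-6,0],[0,0,0],1],
    [[-8,-6,0],[0,0,0],1],
    [[-10,-7,0],[0,0,0],1],
    [[-10,-7,0],[0,0,0],1],
    [[-10,-6,0],[0,0,0],1]
  ]
}}

```text
clock: 4.15
ee_pos: [602.6, -135.2, 111.8]
ee_rot: [-89.4, 49.4, -94.3]
force: [0.4, -0.7, -1.4]
grip_width: -0.1
```

```bash
python3 - <<'E'
from h import *
rep(None,40)
snap('wrist','wrist3')
q,_=snap('side','side3');cv2.imwrite('pics/c3.png',cv2.resize(q[130:350,160:420],(520,440)))
E
```

```text
t 4.15 fix tcp [   1.7 -102.1  111.8] force [ 0.5 -0.7 -1.4] w -0.1 j [-34.  40.  88.  42.  84. -46.]
tool axes in fix
 [[ 0.003  0.006  1.   ]
 [-0.651  0.759 -0.002]
 [-0.759 -0.651  0.006]]
turn [-0.006  0.003  0.01 ]
```

View pics/wrist3.png

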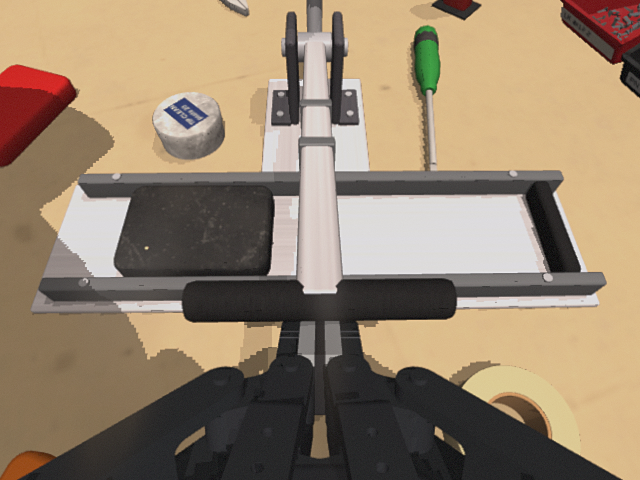

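View pics/c3.png

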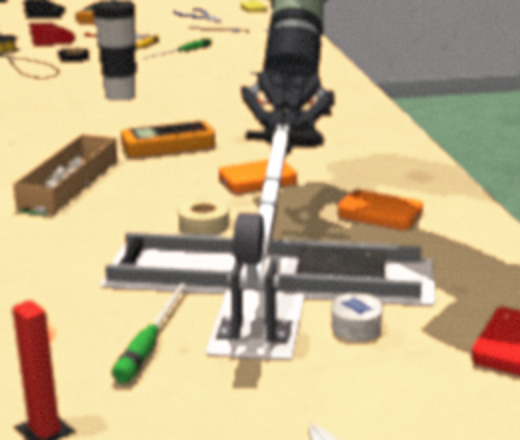

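The bar is lifting on the fingers, at θ≈0.28 with about 1 N. I'll keep following the arc.

Call:
{"method": "servo_tool", "body": {
  "deltas": [
    [[-11,-5,0],[0,0,0],1],
    [[-11,-5,0],[0,0,0],1],
    [[-12,-4,0],[0,0,0],1],
    [[-12,-4,0],[0,0,0],1],
    [[-12,-3,0],[0,0,0],1],
    [[-12,-3,0],[0,0,0],1],
    [[-12,-2,0],[0,0,0],1],
    [[-12,-2,0],[0,0,0],1]
  ]
}}

```text
clock: 5.05
ee_pos: [605.3, -91.6, 209.0]
ee_rot: [-89.4, 49.4, -94.3]
force: [-0.3, -0.5, -0.6]
grip_width: -0.2
```

```bash
python3 - <<'E'
from h import *
rep(None,40)
snap('wrist','wrist4')
E
```

```text
t 5.05 fix tcp [  0.8 -58.4 209. ] force [-0.2 -0.5 -0.6] w -0.2 j [-31.  33.  86.  43.  89. -38.]
tool axes in fix
 [[ 0.004  0.005  1.   ]
 [-0.65   0.76  -0.001]
 [-0.76  -0.65   0.007]]
turn [-0.005  0.004  0.01 ]
```

View pics/wrist4.png

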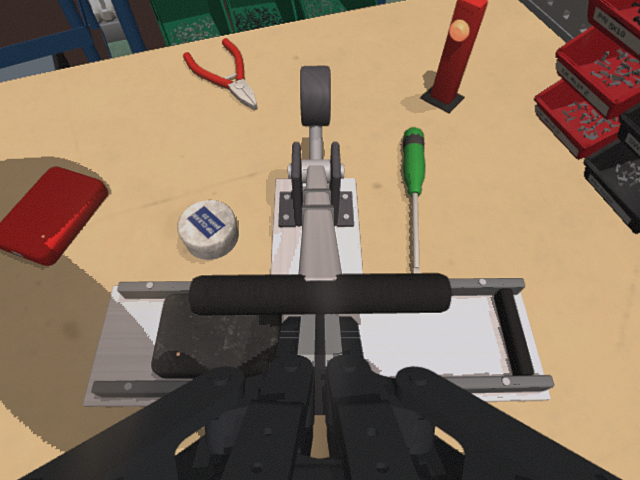

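The bar is still on the fingers at θ≈0.72. A bit farther, then stop and let it swing over.

Call:
{"method": "servo_tool", "body": {
  "deltas": [
    [[-12,0,0],[0,0,0],1],
    [[-12,0,0],[0,0,0],1],
    [[-12,1,0],[0,0,0],1],
    [[-12,1,0],[0,0,0],1],
    [[-10,2,0],[0,0,0],1],
    [[-6,1,0],[0,0,0],1],
    [[0,0,0],[0,0,0],1],
    [[0,0,0],[0,0,0],1]
  ]
}}

```text
clock: 5.9
ee_pos: [609.0, -40.2, 261.3]
ee_rot: [-89.1, 49.5, -93.9]
force: [0.5, -0.1, -0.1]
grip_width: 0.0
```

```bash
python3 - <<'E'
from h import *
rep(None,40)
snap('wrist','wrist5')
E
```

```text
t 5.9 fix tcp [  0.4  -6.9 261.3] force [ 0.5 -0.  -0.1] w 0.0 j [-27.  28.  86.  45.  89. -33.]
tool axes in fix
 [[ 0.008  0.006  1.   ]
 [-0.65   0.76   0.001]
 [-0.76  -0.65   0.01 ]]
turn [-0.006  0.008  0.009]
```

View pics/wrist5.png

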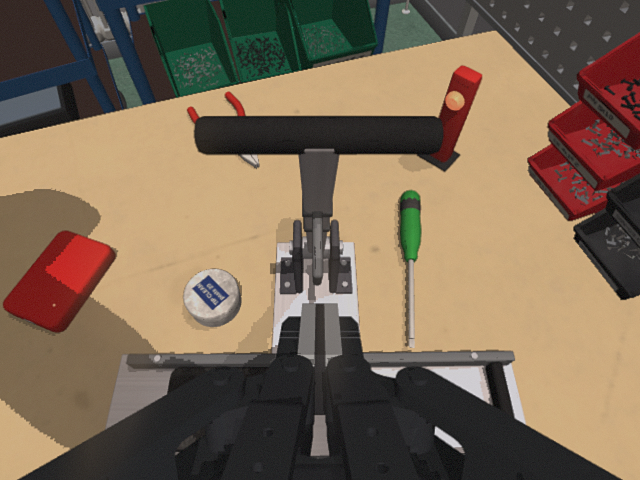

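The barrier has swung up clear of the fingers, with the bar at row 135. I'll retreat toward -x and untilt the tool.

Call:
{"method": "servo_tool", "body": {
  "deltas": [
    [[0,-15,-10],[0,0,0],1],
    [[0,0,-30],[0,0,-0.14],1],
    [[0,0,-30],[0,0,-0.14],1],
    [[0,0,-30],[0,0,-0.14],1],
    [[0,0,-30],[0,0,-0.14],1],
    [[0,0,-30],[0,0,-0.14],1],
    [[0,0,-20],[0,0,-0.14],1],
    [[0,0,-10],[0,-0.14,0],1]
  ]
}}

```text
clock: 6.75
ee_pos: [408.9, -45.9, 270.0]
ee_rot: [-89.7, -0.5, -87.3]
force: [-0.1, -0.2, 0.3]
grip_width: -0.0
```

Call:
{"method": "servo_tool", "body": {
  "deltas": [
    [[0,0,0],[0,-0.14,0],1],
    [[0,0,0],[0,-0.14,0],1],
    [[0,0,0],[0,-0.14,0],1],
    [[0,0,0],[0,-0.14,0],1],
    [[0,0,0],[0,-0.14,0],1],
    [[0,0,0],[0,-0.14,0],1],
    [[0,0,0],[0,-0.14,0],1],
    [[0,0,0],[0,-0.14,0],1]
  ]
}}

```text
clock: 7.55
ee_pos: [400.5, -50.5, 274.3]
ee_rot: [-90.5, -0.4, -20.9]
force: [0.8, 0.9, -0.4]
grip_width: 0.1
```

```bash
cat >> h.py <<'E'
def turn(Rt):
    p,R,s=pose();return Rn.from_matrix(R.T@F@Rt).as_rotvec()
DOWN=np.c_[[1,0,0],[0,0,-1],[0,1,0]].astype(float)
E
python3 - <<'E'
from h import *
rep([-185,0,100])
print(turn(DOWN).round(3))
snap('wrist','wrist6');q,_=snap('side','side6')
for q in('pack','stop','fixture'):
  for n in('wrist','side'):
    i=ctrl.camera_info(n)
    print(n,q,[(np.round(r['uv']).tolist(),round(r['score'],2),fx(w(i,r['uv'],6)).round()) for r in ctrl.tip_of(n,q)][:3])
E
```

```text
t 7.55 fix tcp [-206.6  -34.   274.3] force [ 0.7  0.9 -0.4] w 0.1 j [ -8.   1. 105.  -1.  74. -77.]
tool axes in fix
 [[ 0.96   0.003  0.281]
 [-0.281 -0.011  0.96 ]
 [ 0.006 -1.    -0.009]]
shift tool [ 10.1 174.   40.4]
[ 0.01  -0.284  0.005]
wrist pack [([213.0, 297.0], 0.84, array([-125., -184.,    6.])), ([196.0, 439.0], 0.79, array([  55., -279.,    6.]))]
side pack [([328.0, 268.0], 0.9, array([-80.,  10.,   6.])), ([287.0, 219.0], 0.69, array([  63., -282.,    6.])), ([352.0, 242.0], 0.65, array([-133., -147.,    6.]))]
wrist stop []
side stop [([232.0, 261.0], 0.94, array([155.,  -0.,   6.]))]
wrist fixture [([402.0, 349.0], 0.8, array([-1.,  1.,  6.]))]
side fixture [([297.0, 268.0], 0.92, array([-8., 18.,  6.]))]
```

View pics/wrist6.png

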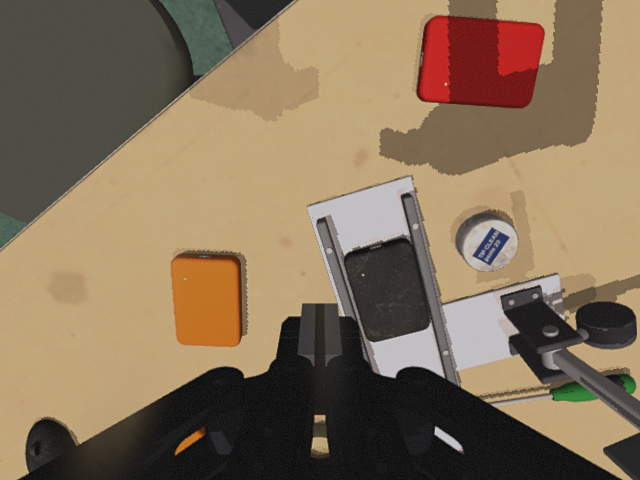

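View pics/side6.png

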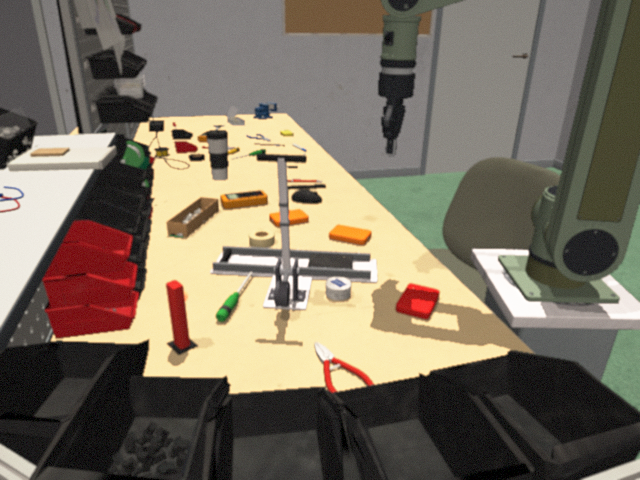

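The side view shows the barrier standing upright (boom from 285,160 to 285,290). The pack is in the lane at wrist (387,290). Now I'll measure the pack's edges from depth and align.

```bash
python3 - <<'E'
from h import *
i=ctrl.camera_info('wrist')
for uv in([344,266],[405,237],[430,325],[368,341],[376,252]): print(fx(w(i,uv,28)).round(1))
d=np.load('pics/wrist6.npy');print(fx(w(i,[387,290],depth=d[290,387])))
print(ctrl.search_frame('wrist','pack'))
print([ (fx(w(i,uv,26)).round(1)) for uv in([325,225],[410,200])], 'rail ends')
E
```

```text
[-127.8  -33.8   28. ]
[-140.5   32.2   28. ]
[-36.7  36.   28. ]
[-36.5 -32.2  28. ]
[-133.3    0.9   28. ]
[-89.00186539   1.69105849  26.7890319 ]
[{'extent': [342.4, 239.2, 430.7, 341.1], 'score': 0.86}, {'extent': [414.0, 16.4, 544.9, 109.1], 'score': 0.86}, {'extent': [172.3, 253.3, 243.6, 348.9], 'score': 0.81}, {'extent': [177.9, 427.4, 204.2, 450.6], 'score': 0.77}]
[array([-174.1,  -40.2,   26. ]), array([-175. ,   45.4,   26. ])] rail ends
```

Call:
{"method": "servo_tool", "body": {
  "deltas": [
    [[10,0,12],[0,-0.14,0],0.3],
    [[5,0,12],[0,-0.14,0],0.3],
    [[0,40,10],[0,0,0],0.3],
    [[0,40,0],[0,0,0],0.3],
    [[0,40,0],[0,0,0],0.3],
    [[0,20,0],[0,0,0],0.3],
    [[0,0,0],[0,0,0],0.3]
  ]
}}

```text
clock: 8.7
ee_pos: [427.2, -21.9, 131.2]
ee_rot: [-90.6, -0.6, -4.8]
force: [0.4, 0.2, 1.0]
grip_width: 29.9
```

```bash
python3 - <<'E'
from h import *
rep([-180,0,50])
print(turn(DOWN).round(3))
snap('wrist','wrist7')
E
```

```text
t 8.7 fix tcp [-182.3   -3.4  131.2] force [0.4 0.2 1. ] w 29.9 j [ -4.  11. 117.  -1.  52. -89.]
tool axes in fix
 [[ 1.     0.011  0.002]
 [-0.002 -0.01   1.   ]
 [ 0.011 -1.    -0.01 ]]
shift tool [ 1.4 81.1  4.2]
[ 0.01  -0.002  0.011]
```

View pics/wrist7.png

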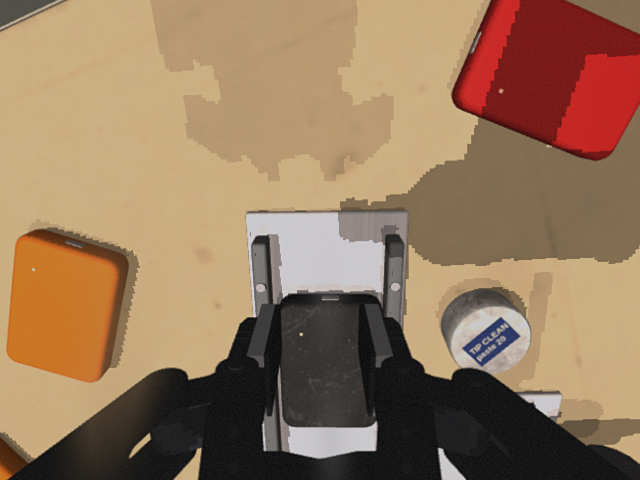

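The lane is centred around column 328 and the fingers around 320. The pack's rear edge is at row 296, which is x≈-138. I'll align and descend behind the pack.

Call:
{"method": "servo_tool", "body": {
  "deltas": [
    [[2,25,4],[0.01,0,0.01],0.3],
    [[0,25,0],[0,0,0],0.3],
    [[0,25,0],[0,0,0],0.3],
    [[0,20,0],[0,0,0],0.3],
    [[0,15,0],[0,0,0],0.3],
    [[0,0,0],[0,0,0],0.3]
  ]
}}

```text
clock: 9.35
ee_pos: [442.6, -19.1, 28.5]
ee_rot: [-90.0, -1.5, -4.9]
force: [0.1, 0.3, -0.0]
grip_width: 29.6
```

```bash
python3 - <<'E'
from h import *
rep([-178,0,12])
print(turn(DOWN).round(3))
snap('wrist','wrist8')
E
```

```text
t 9.35 fix tcp [-167.2    0.7   28.5] force [ 0.   0.3 -0. ] w 29.6 j [ -4.  20. 123.  -0.  35. -89.]
tool axes in fix
 [[ 1.     0.025  0.004]
 [-0.004  0.     1.   ]
 [ 0.025 -1.     0.   ]]
shift tool [-11.2  16.2  -0.7]
[-0.    -0.004  0.025]
```

View pics/wrist8.png

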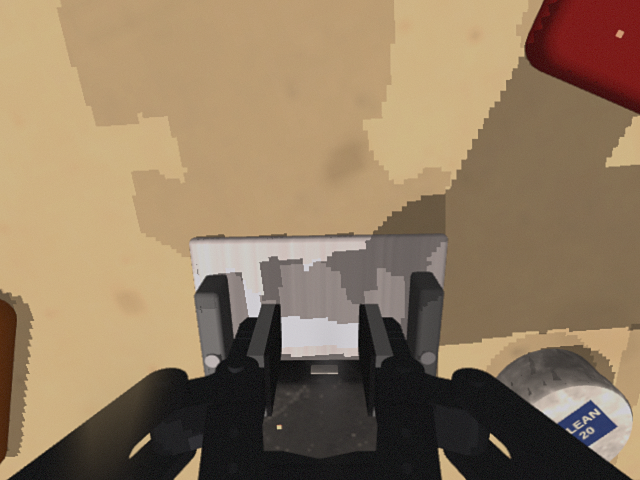

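The fingers sit between the rails, with the pack's edge at row 360. I'll back off 12 mm and lower.

Call:
{"method": "servo_tool", "body": {
  "deltas": [
    [[-12,0,0],[0,0,0.025],0.3],
    [[-2,9,0],[0,0,0],0.3],
    [[0,8,0],[0,0,0],0.3],
    [[0,0,0],[0,0,0],0.3]
  ]
}}

```text
clock: 9.8
ee_pos: [431.8, -18.1, 14.9]
ee_rot: [-90.0, -0.5, -4.9]
force: [-0.4, -0.2, 0.4]
grip_width: 30.0
```

```bash
python3 - <<'E'
from h import *
rep([-155,0,12])
print(turn(DOWN).round(3))
E
```

```text
t 9.8 fix tcp [-178.     0.8   14.9] force [-0.4 -0.2  0.4] w 30.0 j [ -4.  21. 124.   0.  34. -89.]
tool axes in fix
 [[ 1.     0.009  0.004]
 [-0.004  0.     1.   ]
 [ 0.009 -1.     0.   ]]
shift tool [23.   3.1 -0.7]
[-0.    -0.004  0.009]
```

Call:
{"method": "servo_tool", "body": {
  "deltas": [
    [[6,1,0],[0,0,0],0.3],
    [[6,0,0],[0,0,0],0.3],
    [[6,0,0],[0,0,0],0.3],
    [[5,0,0],[0,0,0],0.3],
    [[5,0,0],[0,0,0],0.3],
    [[5,0,0],[0,0,0],0.3],
    [[5,0,0],[0,0,0],0.3],
    [[5,0,0],[0,0,0],0.3]
  ]
}}

```text
clock: 10.6
ee_pos: [476.3, -21.9, 14.1]
ee_rot: [-90.0, -0.3, -4.9]
force: [-2.0, -0.4, 2.0]
grip_width: 29.8
```

```bash
python3 - <<'E'
from h import *
rep([-155,0,14])
print(turn(DOWN).round(3))
snap('wrist','wrist9')
E
```

```text
t 10.6 fix tcp [-133.4    0.6   14.1] force [-2.  -0.6  2. ] w 29.8 j [ -4.  24. 119.   0.  37. -89.]
tool axes in fix
 [[ 1.     0.005  0.004]
 [-0.004  0.     1.   ]
 [ 0.005 -1.     0.   ]]
shift tool [-21.6  -0.   -0.7]
[-0.    -0.004  0.005]
```

View pics/wrist9.png

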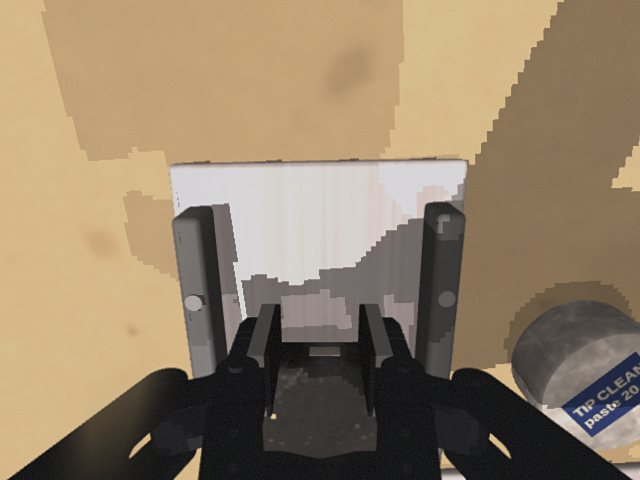

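Light contact at about 2 N, and the pack's rear edge (row 345) lies against the fingers. I'll keep pushing.

Call:
{"method": "servo_tool", "body": {
  "deltas": [
    [[8,0,0],[0,0,0],0.3],
    [[9,0,0],[0,0,0],0.3],
    [[10,0,0],[0,0,0],0.3],
    [[10,0,0],[0,0,0],0.3],
    [[10,0,0],[0,0,0],0.3],
    [[10,0,0],[0,0,0],0.3],
    [[10,0,0],[0,0,0],0.3],
    [[10,0,0],[0,0,0],0.3]
  ]
}}

```text
clock: 11.45
ee_pos: [561.0, -29.2, 14.1]
ee_rot: [-90.0, -0.4, -4.9]
force: [-0.9, -0.6, -0.9]
grip_width: 29.8
```

```bash
python3 - <<'E'
from h import *
rep([48,0,14])
print(turn(DOWN).round(3))
snap('wrist','wrist10');p,_=snap('scene','scene10');q,_=snap('side','side10')
cv2.imwrite('pics/c10.png',np.hstack([cv2.resize(p[130:350,200:460],(400,338)),cv2.resize(q[130:350,160:420],(400,338))]))
E
```

```text
t 11.45 fix tcp [-48.4   0.2  14.1] force [-0.8 -0.7 -0.9] w 29.8 j [ -4.  30. 107.   0.  43. -89.]
tool axes in fix
 [[ 1.     0.007  0.004]
 [-0.004  0.     1.   ]
 [ 0.007 -1.     0.   ]]
shift tool [96.4  0.7  0.2]
[-0.    -0.004  0.007]
```

View pics/c10.png

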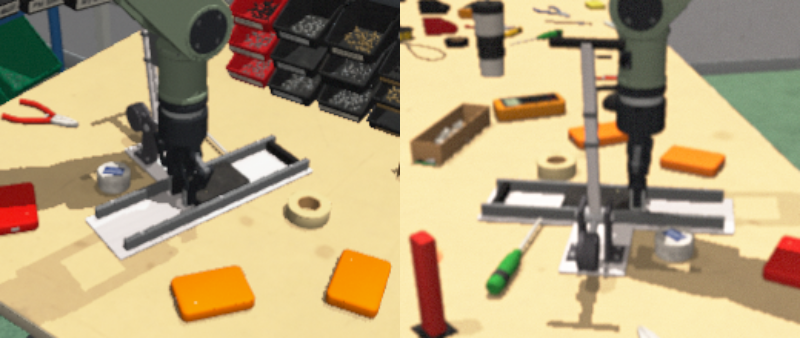

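The pack slides ahead of the fingers, and the raised barrier is well clear of the wrist.

Call:
{"method": "servo_tool", "body": {
  "deltas": [
    [[10,0,0],[0,0,0],0.3],
    [[10,0,0],[0,0,0],0.3],
    [[10,0,0],[0,0,0],0.3],
    [[10,0,0],[0,0,0],0.3],
    [[10,0,0],[0,0,0],0.3],
    [[10,0,0],[0,0,0],0.3],
    [[8,0,0],[0,0,0],0.3],
    [[6,0,0],[0,0,0],0.3]
  ]
}}

```text
clock: 12.4
ee_pos: [638.8, -35.8, 14.3]
ee_rot: [-90.0, -0.2, -4.9]
force: [-2.2, 1.3, 2.3]
grip_width: 30.0
```

Call:
{"method": "servo_tool", "body": {
  "deltas": [
    [[4,0,0],[0,0,0],0.3],
    [[4,0,0],[0,0,0],0.3],
    [[3,0,0],[0,0,0],0.3],
    [[3,0,0],[0,0,0],0.3]
  ]
}}

```text
clock: 12.8
ee_pos: [653.3, -36.9, 14.3]
ee_rot: [-90.0, -0.1, -4.9]
force: [-1.8, 0.7, 0.7]
grip_width: 30.2
```

```bash
python3 - <<'E'
from h import *
rep([48,0,14])
p,_=snap('scene','scene11');q,_=snap('side','side11')
cv2.imwrite('pics/c11.png',np.hstack([cv2.resize(p[180:300,270:420],(400,320),interpolation=2),cv2.resize(q[210:310,190:390],(400,320),interpolation=2)]))
E
```

```text
t 12.8 fix tcp [44.3  0.  14.3] force [-1.8  0.5  0.7] w 30.2 j [ -4.  36.  94.   0.  50. -89.]
tool axes in fix
 [[ 1.     0.002  0.004]
 [-0.004  0.001  1.   ]
 [ 0.002 -1.     0.001]]
shift tool [3.7 0.3 0. ]
```

View pics/c11.png

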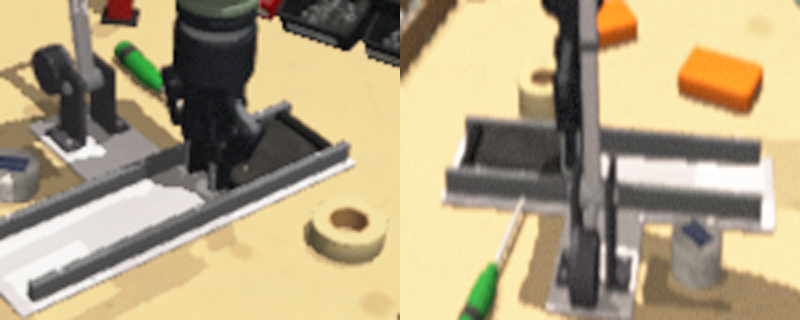

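The pack is close to the stop, with at most a few mm of gap left. I'll inch on until the force rises.

Call:
{"method": "servo_tool", "body": {
  "deltas": [
    [[2,0,0],[0,0,0],0.3],
    [[2,0,0],[0,0,0],0.3],
    [[1,0,0],[0,0,0],0.3]
  ]
}}

```text
clock: 13.2
ee_pos: [657.8, -37.2, 14.3]
ee_rot: [-90.0, -0.0, -4.9]
force: [-5.2, 0.2, 3.1]
grip_width: 29.9
```

Call:
{"method": "servo_tool", "body": {
  "deltas": [
    [[1,0,0],[0,0,0],0.3],
    [[1,0,0],[0,0,0],0.3],
    [[1,0,0],[0,0,0],0.3]
  ]
}}

```text
clock: 13.5
ee_pos: [657.7, -37.2, 14.4]
ee_rot: [-90.0, 0.4, -4.9]
force: [-5.2, 0.2, 2.8]
grip_width: 30.0
```

The motion is blocked at x=48.8, against a predicted 48, with force up to 5 N: the pack has reached the stop. I'll back off and lift away.

Call:
{"method": "servo_tool", "body": {
  "deltas": [
    [[-5,0,0],[0,0,0],0.3],
    [[-15,0,0],[0,0,0],0.3],
    [[-20,0,0],[0,0,0],0.3],
    [[-10,-30,0],[0,0,0],0.3],
    [[-20,-40,0],[0,0,0],0.3],
    [[-40,-40,0],[0,0,0],0.3],
    [[-45,-40,0],[0,0,0],0.3],
    [[-45,-20,0],[0,0,0],0.3]
  ]
}}

```text
clock: 14.3
ee_pos: [474.1, -22.1, 175.3]
ee_rot: [-90.0, -0.8, -4.9]
force: [-0.2, -0.1, 0.2]
grip_width: 30.2
```

Call:
{"method": "servo_tool", "body": {
  "deltas": [
    [[-30,0,0],[0,0,0],0.3],
    [[0,0,0],[0,0,0],0.3],
    [[0,0,0],[0,0,0],0.3]
  ]
}}

```text
clock: 14.6
ee_pos: [442.1, -19.5, 179.8]
ee_rot: [-90.0, -1.6, -4.9]
force: [0.8, -0.5, -0.6]
grip_width: 29.9
```

```bash
python3 - <<'E'
from h import *
rep()
p,d=snap('scene','scene12');q,e=snap('side','side12')
for n in('scene','side'):
    i=ctrl.camera_info(n)
    for k in('pack','stop','tin','tape','driver'): print(n,k,[(np.round(r['uv']).tolist(),round(r['score'],2),fx(w(i,r['uv'],6)).round()) for r in ctrl.tip_of(n,k)][:3])
cv2.imwrite('pics/c12.png',np.hstack([cv2.resize(p[180:300,270:420],(400,320),interpolation=2),cv2.resize(q[140:310,190:390],(400,340),interpolation=2)[:320]]))
E
```

```text
t 14.6 fix tcp [-167.7    0.2  179.8] force [ 0.8 -0.4 -0.6] w 29.9 j [ -4.   8. 112.  -0.  59. -89.]
tool axes in fix
 [[ 1.     0.028  0.005]
 [-0.005 -0.     1.   ]
 [ 0.028 -1.     0.   ]]
scene pack [([434.0, 318.0], 0.98, array([  57., -298.,    6.])), ([206.0, 268.0], 0.81, array([-284.,  131.,    6.])), ([368.0, 243.0], 0.73, array([113.,  -7.,   6.]))]
scene stop [([379.0, 234.0], 0.75, array([163.,   6.,   6.]))]
scene tin [([273.0, 250.0], 0.86, array([-114.,  104.,    6.]))]
scene tape [([400.0, 272.0], 0.98, array([ 103., -142.,    6.]))]
scene driver [([330.0, 216.0], 0.72, array([104., 155.,   6.]))]
side pack [([416.0, 300.0], 0.97, array([-278.,  128.,    6.])), ([290.0, 222.0], 0.95, array([  53., -265.,    6.])), ([351.0, 239.0], 0.77, array([-128., -164.,    6.]))]
side stop [([229.0, 259.0], 0.68, array([165., -11.,   6.]))]
side tin [([340.0, 295.0], 0.76, array([-115.,  128.,    6.]))]
side tape [([261.0, 238.0], 0.76, array([ 114., -141.,    6.])), ([250.0, 264.0], 0.16, array([109.,  12.,   6.]))]
side driver [([234.0, 299.0], 0.85, array([107., 170.,   6.]))]
```

View pics/c12.png

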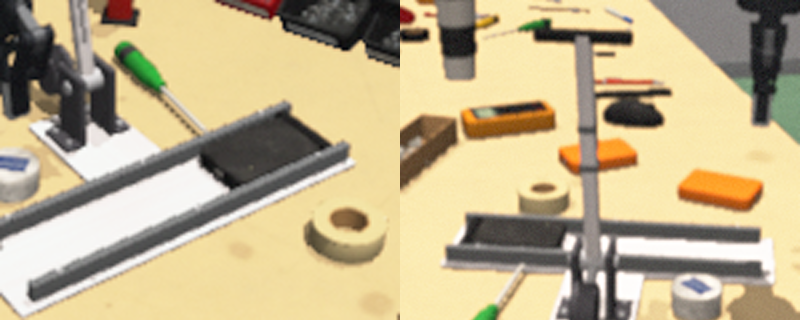

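```bash
python3 - <<'E'
from h import *
p=cv2.imread('pics/scene12.png');i=ctrl.camera_info('scene')
p=cv2.resize(p[200:290,310:430],(800,600),interpolation=cv2.INTER_CUBIC)
S=800/120
for cx,c in((112,(0,255,0)),(102,(0,0,255))):
    q=proj(i,[O+F@np.array([cx+a,b,28]) for a,b in((-53,-36),(53,-36),(53,36),(-53,36))])
    q=((q-[310,200])*S).astype(int)
    cv2.polylines(p,[q],True,c,1)
cv2.imwrite('pics/o.png',p)
E
```

View pics/o.png

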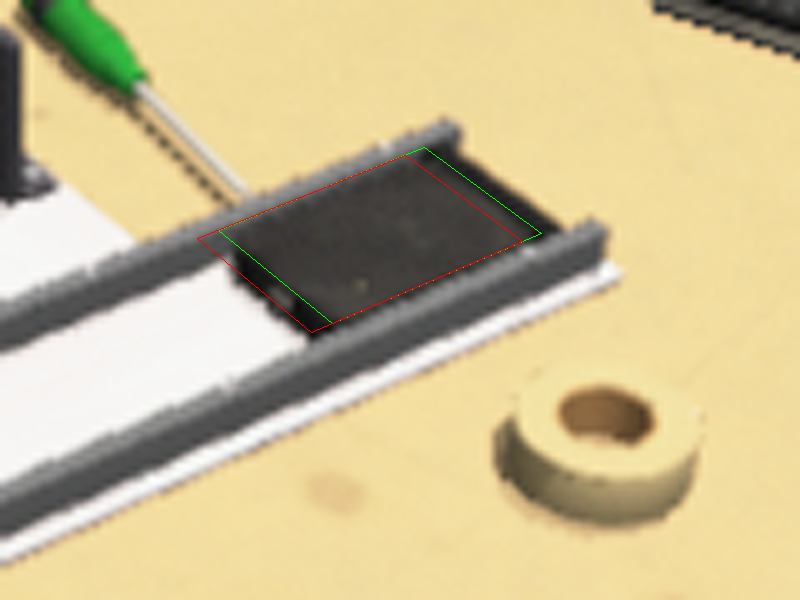

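The outline for a seated pack (green, x=112) fits the observed top edges, and no gap shows at the stop. I'll hand in.

```bash
python3 -c "
from workcell import ctrl
print(ctrl.finish_job())"
```

```text
the job is handed in; nothing more can be done
None
```

I raised the barrier and pushed the pack along the lane to the end stop, then handed the job in at about 15 s. No verdict is reported.

- **Barrier:** I lifted the cross-bar from below with slanted, shut fingers, at about 1 N. It swung over by itself past the balance point, and it still stood upright in the last scene and side views.
- **Pack:** I pushed it along the lane with the fingers partly open. Motion stopped when the force rose to about 5 N, with the fingers at x = 48.8 mm against a predicted 48 mm. I then backed the gripper well clear.
- **Last checks:** In the scene view the network put the pack at x = 113 mm (target 112 mm). The outline of a seated pack fits the picture to a few mm, and no gap shows at the stop.
- **Disagreement:** The side-view network did not pick out the black pack among its three best hits. It found only the look-alikes.
- **Bystanders:** The tin, tape and screwdriver were found within a few pixels of where they started.

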